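# Crib the glued buff sticks in the bench press and close it

### The job

Finish stacking the freshly glued buff sticks crosswise in the open press, where one red stick is already laid: put the other red one beside it across the two wooden bearers, then the two green ones across the red ones, each stick in line with its own brass stop block and pushed up gently until its end butts against that block. Then take the lid by its red bar and lower it gently, without letting it fall, until it rests on the tower; do not ram the blocks or press hard on the tower, and leave the glue jar, the spool and the wooden block alone.

Things in the scene. Friction and masses are not known exactly. Their poses are not given: they have to be found in the camera images.
- red_1: buff stick, a flat beech slat 150 x 26 x 14 mm (length x, width y, thickness z), about 45 g, dark red cloth on 108 mm of its length (towards +x) and a bare wooden grip of 42 mm at the other end. Origin: centre of its underside. Either end may point either way. It starts in the press, already in its place at y = +40 mm in the press's frame
- red_2: the second red stick, like red_1, lying on the bench at the start
- green_1: buff stick, a flat beech slat 150 x 26 x 14 mm (length x, width y, thickness z), about 45 g, dark green cloth on 108 mm of its length (towards +x) and a bare wooden grip of 42 mm at the other end. Origin: centre of its underside. Either end may point either way
- green_2: as green_1 (the two are alike and interchangeable)
- press: fixed glue press (with its lid), wooden bed 210 (x) x 280 (y) x 15 mm, origin on the underside at the middle of the stacking area. In its frame, in mm: two light-wood bearers run along y at x = -45 and +45 (24 wide, 150 long, tops at z = 27); the red sticks lie on them along x, the green ones on the reds along y (undersides at z = 41). Hinge posts at x = -85 and +85, y = 130, 77 high
- stop_red (a point): middle of the face of one of the two brass stop blocks for the red sticks, at (-80, 40, 27) mm in the press's frame; the other is at (-80, -40, 27). Blocks 30 mm wide, tops at z = 40, faces look to the press's +x. A red stick is centred on each, an end against the face
- stop_green (a point): middle of the face of one of the two brass stop blocks for the green sticks, at (40, 80, 41) mm in the press's frame; the other is at (-40, 80, 41). Blocks 30 mm wide, tops at z = 52, faces look to the press's -y. A green stick is centred on each, an end against the face
- hinge (a point): middle of the lid's hinge axis, at (0, 130, 61) mm in the press's frame; the axis runs along the press's x
- lid (a joint): angle of the lid in rad: 0 when it lies level on a tower of two courses, growing as it opens (about 1.6 to 1.85 when open; upright at 1.57, limit 1.9). Stiff enough to stay when about upright, falls from below about 1.3. Without the tower it would sink below 0. Plate 130 x 185 mm, about 0.45 kg, cork-lined; the cork face lies 6 mm below the hinge axis when level
- handle (a point): middle of the lid's red round bar: diameter 14 mm, 100 mm long (90 mm free between its two arms), parallel to the hinge axis and 245 mm from it, 40 mm beyond the plate's edge; at z = 61 mm in the press's frame when the lid is level
- glue: white glue jar with black cap, 56 mm diameter, 85 high; leave alone. Origin: centre of its underside
- spool: wooden spool, 40 mm diameter, 60 high; leave alone. Origin: centre of its underside
- wedge: wooden block, 50 x 90 x 35 mm; leave alone. Origin: centre of its underside

How it is judged (in metres and radians):
On the way, in this order (a step that is already met when the one before it is completed fails the run):
1. the two red sticks lie side by side on the bearers, each against its stop block (((x of red_1 in the frame of press between -0.009 and -0.0035 m and y of red_1 in the frame of press between -0.05 and -0.03 m and z of red_1 in the frame of press between 0.023 and 0.031 m and angle between the x axis of each of red_1, red_2 and the x axis of press, either way round below 0.07 rad and x of red_2 in the frame of press between -0.009 and -0.0035 m and y of red_2 in the frame of press between 0.03 and 0.05 m and z of red_2 in the frame of press between 0.023 and 0.031 m) or (x of red_1 in the frame of press between -0.009 and -0.0035 m and y of red_1 in the frame of press between 0.03 and 0.05 m and z of red_1 in the frame of press between 0.023 and 0.031 m and angle between the x axis of each of red_1, red_2 and the x axis of press, either way round below 0.07 rad and x of red_2 in the frame of press between -0.009 and -0.0035 m and y of red_2 in the frame of press between -0.05 and -0.03 m and z of red_2 in the frame of press between 0.023 and 0.031 m))), for 0.2 s.
2. the two green sticks lie crosswise on the red ones, each against its stop block (((x of red_1 in the frame of press between -0.009 and -0.0035 m and y of red_1 in the frame of press between -0.05 and -0.03 m and z of red_1 in the frame of press between 0.023 and 0.031 m and angle between the x axis of each of red_1, red_2 and the x axis of press, either way round below 0.07 rad and x of red_2 in the frame of press between -0.009 and -0.0035 m and y of red_2 in the frame of press between 0.03 and 0.05 m and z of red_2 in the frame of press between 0.023 and 0.031 m) or (x of red_1 in the frame of press between -0.009 and -0.0035 m and y of red_1 in the frame of press between 0.03 and 0.05 m and z of red_1 in the frame of press between 0.023 and 0.031 m and angle between the x axis of each of red_1, red_2 and the x axis of press, either way round below 0.07 rad and x of red_2 in the frame of press between -0.009 and -0.0035 m and y of red_2 in the frame of press between -0.05 and -0.03 m and z of red_2 in the frame of press between 0.023 and 0.031 m)) and ((y of green_1 in the frame of press between 0.0035 and 0.009 m and x of green_1 in the frame of press between -0.05 and -0.03 m and z of green_1 in the frame of press between 0.037 and 0.045 m and angle between the x axis of each of green_1, green_2 and the y axis of press, either way round below 0.07 rad and y of green_2 in the frame of press between 0.0035 and 0.009 m and x of green_2 in the frame of press between 0.03 and 0.05 m and z of green_2 in the frame of press between 0.037 and 0.045 m) or (y of green_1 in the frame of press between 0.0035 and 0.009 m and x of green_1 in the frame of press between 0.03 and 0.05 m and z of green_1 in the frame of press between 0.037 and 0.045 m and angle between the x axis of each of green_1, green_2 and the y axis of press, either way round below 0.07 rad and y of green_2 in the frame of press between 0.0035 and 0.009 m and x of green_2 in the frame of press between -0.05 and -0.03 m and z of green_2 in the frame of press between 0.037 and 0.045 m))), for 0.2 s.
At the end, for the whole second after the job is handed in: Red sticks on the bearers and green sticks crosswise on the red ones, each within 10 mm of the middle of its own stop block, square to the press within 0.07 rad and its end within 1.5 mm of touching the block; the lid rests level on the tower (joint within 0.03 rad of 0); all at rest (all of step 2 and value of joint lid between -0.03 and 0.03 rad and velocity of joint lid between -0.05 and 0.05 rad/s and linear speed of each of red_1, red_2, green_1, green_2 below 0.01 m/s).
It fails at once if the lid is let fall (faster than 1.5 rad/s within 0.4 rad of the tower) (value of joint lid below 0.4 rad and velocity of joint lid below -1.5 rad/s).
It fails at once if a green stick is rammed against its stop block or squeezed by the lid with more than 70 N (contact force between any of green_1, green_2 and press above 70 N).
It fails at once if the glue jar, the spool or the wooden block is moved more than 20 mm or tipped (distance of any of glue, spool, wedge from where it was at the start of the episode above 0.02 m or angle between any of glue, spool, wedge's own z axis and vertical above 0.3 rad).
It also fails if it takes over 72 s, if anything falls off the work surface, if the arm or the gripper's body presses on something with over 40 N, if the wrist force passes 120 N, or if a joint passes its speed limit or range.

### The arm

A 6-joint arm with a two-finger parallel gripper is mounted at the origin on the work surface. World frame = base frame: x ahead of the robot, y to its left, z up, the work surface at z = 0. Lengths are in m, angles in degrees, forces in N, time in s.
With the tool pointing down it reaches from about 0.35 to 0.875 m from the base axis. Payload 4.2 kg.
Tool frame: the origin (TCP) lies midway between the tips of the shut fingers; the grasp point (between the pads) lies 19 mm behind it; z points along the fingers, y is the line along which they close (so a half turn about z gives the same grasp; the last joint's range is limited). The gripper opens to 87 mm and grips with 3 to 60 N. Pads are 19 mm wide; open, the fingers measure 117 mm over their backs; the gripper's body (75 mm by 190 mm) begins 51 mm behind the grasp point.
Start: joints at [91.88, 22.042, 0.453, 0, -68.411, -14.817], TCP at [0.14, 0.609, 0.223] pointing down, gripper open.
Joint ranges: [-179.83, 179.83], [-69.29, 118.12], [-61.27, 80.66], [-181.25, 117.63], [-171.15, -9.14], [-177.46, 177.46]. Speed limits (degrees/s): [159.86, 159.86, 180, 180, 180, 180].

### API

Orientations are given as a 3x3 rotation matrix whose columns are the frame's x, y, z axes.
In Python, from station import * gives the robot as it stands.
- The arm moves only by the tool move_arm, never from a script. Its argument "targets" is text: rows parted by semicolons, each of 4 numbers parted by spaces: the shift along the world's x, y, z in units of 25 mm (1.0 is 25 mm), then the turn about the world's z in units of 5 degrees (1.0 is 5 degrees). In form: tx ty tz spin; .... A call has 1 to 10 rows; each row shifts and turns the commanded pose from where the row before left it; what a row does not reach is not made up. A row lasts 1/12 s, in which the tool goes at most 41.7 mm and 7.16 degrees, less where a joint would pass 70% of its speed; a pose out of reach is approached as far as the arm can. A call is refused whole if a number of a shift passes 1 or a number of a turn 1, either way. A call with a gripper value outside its range is refused whole. "gripper" is the finger opening in mm, from 0 to 87, set as the call begins (left out, the last holds). The fingers move at their own pace and stop on an object; the grip force is fixed at half the most. Time passes only in rows, so rows that do not move let the fingers close. It gives the time, the measured TCP pose, the force, the opening and the grip force at its end, in the units of the state.
- sense(): the state, without advancing time (a new reading comes with each control period).
- capture(name): name is "side" or "top" or "wrist"; returns a dict with "image" (400x640x3 uint8, blue, green, red), "fx", "fy", "cx", "cy" (pixels), "world_from_camera" (4x4, takes a point from camera to world coordinates); the wrist camera has in their place "hand_eye" (4x4, takes a point from camera to tool coordinates, whose origin is the TCP and whose axes are the flange's). Camera axes: x right, y up, looking along -z (the intrinsics and any distortion apply to the point x, -y, -z); pixel columns grow to the right and rows downward; lengths in m; the calibration is good to about 2 mm. The wrist camera is an equidistant fisheye: a pixel r from the principal point sees the ray r / f radians off the axis. A picture is of the moment at which its call begins: read the wrist's pose just before it. There is no depth.
- finish_job(): hands the job in; it is judged then, once.
The state is a dict: "time_s": time; "joints": joint angles; "joint_velocities": joint speeds; "effort": joint torques, N m; "tcp_pos": TCP position; "ee_rot": TCP orientation; "wrist_force": force on the tool from outside, world axes, zero at the start; "moment": the same for the moment, N m; "gripper_width": opening from 0.0 (shut) to 1.0 (fully open); "gripper_force": force on a finger pad.
Only numpy, scipy, OpenCV 4.12 (cv2) and the standard library are available. Lean on these libraries where they do the work, as an engineer would, in place of code of your own. Each camera call takes 0.05 s, during which the arm holds its last target. There are 200 camera calls.

## Working session

There is one attempt and no reset: what is moved stays moved. The work goes in short steps, Python scripts to look and compute and a tool call to move; the robot and the scene stay as the last step left them, time stands still between calls to the robot, and variables do not carry over. Pictures are saved under pics/ and viewed, at most 10 in all, crops included, and the job is handed in when it is done.

Besides the shell and the picture viewer there is one more tool, called after "Call:" as a command line: name --argument value ..., lists and objects as JSON in quotes. move_arm: Moves the arm, as the interface text tells. Its arguments: {"type":"object","properties":{"targets":{"type":"string"},"gripper":{"type":"number"}},"required":["targets"]}

```bash
mkdir -p pics; python3 - <<'E'
from station import *
import cv2
s=sense(); print(s['time_s'],s['tcp_pos'],s['ee_rot'])
for n in ['top','side']:
    c=capture(n); cv2.imwrite(f'pics/{n}0.png',c['image']); print(n,c['fx'],c['fy'],c['cx'],c['cy'],c['world_from_camera'], [k for k in c])
E
```

```text
0.0 [0.13976614 0.60853673 0.22145347] [[ 9.74578027e-01 -2.24047975e-01 -4.17536994e-04]
 [-2.24048350e-01 -9.74575614e-01 -2.17002208e-03]
 [ 7.92676799e-05  2.20840431e-03 -9.99997558e-01]]
top 456.01826437875246 456.01826437875246 322.57632678397897 200.58018611269978 [[ 0.00140674  0.98742962 -0.15805306  0.3983878 ]
 [-0.99980325  0.00451604  0.01931511 -0.00347182]
 [ 0.01978608  0.1579948   0.98724169  1.17821443]
 [ 0.          0.          0.          1.        ]] ['image', 'fx', 'fy', 'cx', 'cy', 'world_from_camera']
side 451.7890941550642 451.7890941550642 325.35668723867946 199.39045007009545 [[-0.80839782  0.38360371 -0.44647637  0.17703779]
 [-0.58860054 -0.51839907  0.62033201  0.555788  ]
 [ 0.00650873  0.76427128  0.64486204  0.67537937]
 [ 0.          0.          0.          1.        ]] ['image', 'fx', 'fy', 'cx', 'cy', 'world_from_camera']
```

View pics/top0.png

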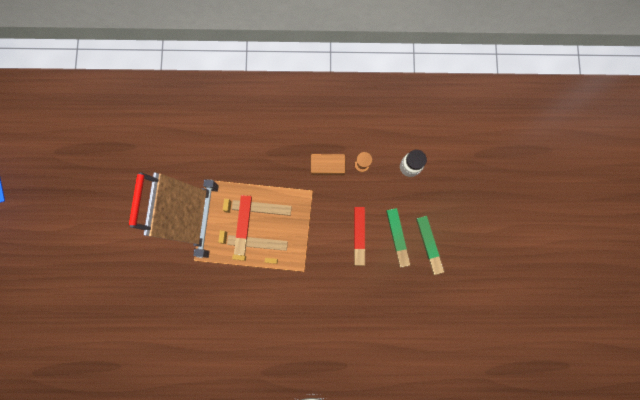

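View pics/side0.png

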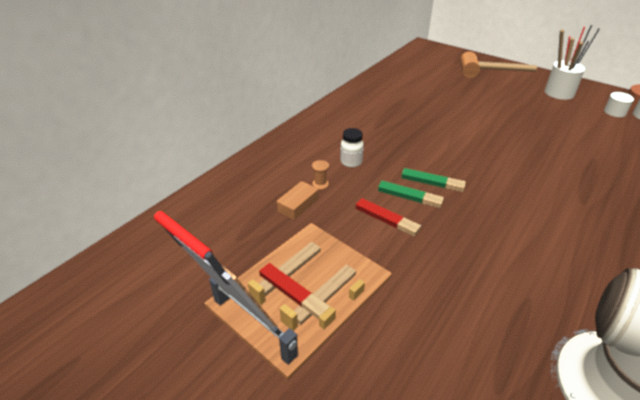

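The top view shows the press, with red_1 at (243,225), red_2 at (360,236) and the greens at (398,237) and (430,244). The lid bar is at (137,200), the jar, spool and block are at row ~160, and press x ≈ world +x. The side view agrees. Next I'll measure these.

```bash
cat > h.py <<'E'
from station import *
import cv2, numpy as np
def ray(c,p):
    M=c['world_from_camera']; d=M[:3,:3]@np.array([(p[0]-c['cx'])/c['fx'],-(p[1]-c['cy'])/c['fy'],-1]); return M[:3,3],d
def toz(c,p,z):
    o,d=ray(c,p); return o+d*(z-o[2])/d[2]
def proj(c,P):
    M=c['world_from_camera']; q=M[:3,:3].T@(np.asarray(P)-M[:3,3]); return np.array([c['cx']+c['fx']*q[0]/-q[2], c['cy']+c['fy']*q[1]/q[2]])
def masks(im):
    h=cv2.cvtColor(im,cv2.COLOR_BGR2HSV); H,S,V=cv2.split(h)
    return dict(red=((H<6)|(H>174))&(S>180)&(V>120), green=(H>50)&(H<95)&(S>120)&(V>60)), h
def blobs(m,amin):
    n,l,st,ce=cv2.connectedComponentsWithStats(m.astype(np.uint8)); return [(l==i,st[i],ce[i]) for i in range(1,n) if st[i][4]>=amin]
def rect(c,m,z):
    ct=max(cv2.findContours(m.astype(np.uint8),cv2.RETR_EXTERNAL,cv2.CHAIN_APPROX_NONE)[0],key=cv2.contourArea).reshape(-1,2)
    w=np.array([toz(c,p,z)[:2] for p in ct.astype(float)])*1000
    return cv2.minAreaRect(w.astype(np.float32))
E
python3 - <<'E'
from h import *
for n in ['top','side']:
    c=capture(n); m,h=masks(c['image'])
    for k in m:
        for b,st,ce in blobs(m[k],100):
            pts=np.argwhere(b)[:,::-1].astype(float)
            w=np.array([toz(c,p,.014)[:2] for p in pts])*1000
            mu=w.mean(0); u,s,v=np.linalg.svd(w-mu,full_matrices=False)
            print(n,k,st,ce.round(1),'mean@z14',mu.round(1),'ang',np.degrees(np.arctan2(v[0,1],v[0,0])).round(1),'len',np.ptp((w-mu)@v[0]).round(0),np.ptp((w-mu)@v[1]).round(0))
    for q in ([(280,200),(290,228),(298,250),(227,205),(222,237),(270,260),(262,209),(240,250),(180,150),(330,300)] if n=='top' else []):
        print(q,h[q[1],q[0]])
    if n=='top':
        cv2.imwrite('pics/t1.png',cv2.resize(c['image'][160:285,120:320],None,fx=4,fy=4,interpolation=cv2.INTER_CUBIC))
    else: cv2.imwrite('pics/s1.png',cv2.resize(c['image'][200:380,150:400],None,fx=3.2,fy=3.2,interpolation=cv2.INTER_CUBIC))
E
```

```text
top red [129 174  15  51 390] [136.  199.2] mean@z14 [586.2 452.7] ang 174.2 len 131.0 20.0
top red [237 196  14  42 414] [243.5 216.3] mean@z14 [543.2 176.4] ang 174.7 len 107.0 27.0
top red [354 207  11  41 448] [359.  227.1] mean@z14 [ 516.3 -119.8] ang 179.4 len 103.0 26.0
top green [387 209  15  33 296] [394.6 223.6] mean@z14 [ 525.6 -211.6] ang -169.7 len 83.0 26.0
top green [426 239  13  19 155] [431.5 248.9] mean@z14 [ 461.1 -304.8] ang -168.9 len 46.0 26.0
(280, 200) [ 14 151 211]
(290, 228) [ 14 150 214]
(298, 250) [ 14 146 225]
(227, 205) [ 20 155 219]
(222, 237) [ 20 156 221]
(270, 260) [ 20 156 218]
(262, 209) [ 18  99 203]
(240, 250) [ 17  98 221]
(180, 150) [ 10 146 126]
(330, 300) [ 11 148 117]
side red [356 199  46  26 423] [378.8 210.8] mean@z14 [ 517.5 -119.2] ang 179.6 len 107.0 30.0
side red [154 211  57  47 733] [180.9 232.9] mean@z14 [814.4 185.5] ang 174.6 len 184.0 27.0
side red [260 264  50  39 697] [284.5 282.3] mean@z14 [555.6 158.4] ang 175.1 len 110.0 29.0
side green [403 169  44  18 400] [424.1 177.2] mean@z14 [ 492.3 -289.5] ang -165.1 len 103.0 38.0
side green [379 182  45  20 437] [400.9 191. ] mean@z14 [ 511.9 -209.5] ang -168.3 len 103.0 37.0
```

View pics/t1.png

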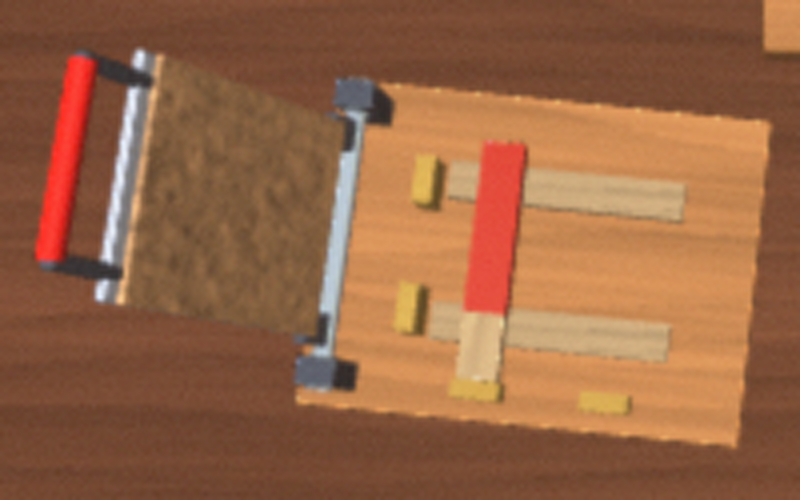

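View pics/s1.png

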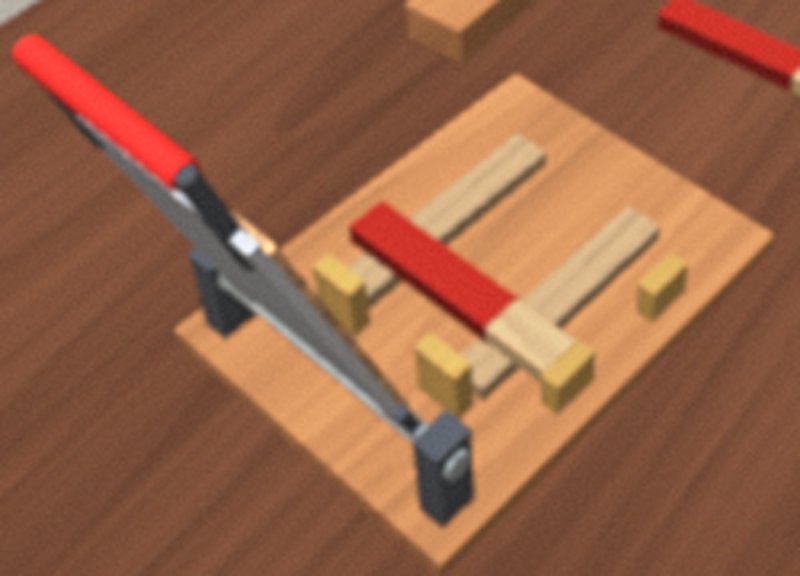

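The crops show corners clearly. Bearer ends at crop (684,184), (681,221), (669,325) and (667,361). red_1's top corners at (487,143), (525,145), (499,381) and (457,376). I'll fit the press's x, y and yaw to these points in both views.

```bash
cat > m.py <<'E'
from h import *
from scipy.optimize import least_squares
T=[(684,184,57,-75,27),(681,221,33,-75,27),(669,325,-33,-75,27),(667,361,-57,-75,27),(487,143,70,53,41),(525,145,70,27,41),(499,381,-80,27,41),(457,376,-80,53,41)]
S=[(522,136,57,-75,27),(545,157,33,-75,27),(632,207,-33,-75,27),(658,230,-57,-75,27),(352,228,70,53,41),(382,203,70,27,41),(545,373,-80,53,41)]
ct,cs=capture('top'),capture('side')
def W(q,P):
    a=q[2]; return np.array([q[0]+np.cos(a)*P[0]-np.sin(a)*P[1],q[1]+np.sin(a)*P[0]+np.cos(a)*P[1],P[2]])
def res(q,use):
    r=[]
    if 't' in use: r+=[proj(ct,W(q,np.array(t[2:])/1e3))-(np.array(t[:2])/4+[120-.4,160-.4]) for t in T]
    if 's' in use: r+=[proj(cs,W(q,np.array(t[2:])/1e3))-(np.array(t[:2])/3.2+[150-.35,200-.35]) for t in S]
    return np.ravel(r)
for use in ['t','s','ts']:
    f=least_squares(res,[.53,.13,-.09],args=(use,),loss='soft_l1'); q=f.x
    print(use,q.round(4),np.degrees(q[2]).round(2)); 
    if use!='s': print(res(q,use).reshape(-1,2).round(1).tolist())
# bench sticks: green/red cloth, both views, relaxed masks at top face
h=cv2.cvtColor(ct['image'],cv2.COLOR_BGR2HSV)
for c,n in [(ct,'t'),(cs,'s')]:
    b,g,r=[c['image'][:,:,i].astype(int) for i in range(3)]
    for k,m in [('red',(r>1.9*g)&(r>1.9*b)&(r>110)),('green',(g>1.3*r)&(g>60))]:
        for bm,st,ce in blobs(m,150):
            (x,y),(w,l),a=rect(c,bm,.014)
            print(n,k,st[:2],round(x,1),round(y,1),round(w,1),round(l,1),round(a,1))
# lid bar: midpoint of blob in each view -> triangulate
def bar(c):
    b,g,r=[c['image'][:,:,i].astype(int) for i in range(3)]
    bl=[x for x in blobs((r>1.9*g)&(r>1.9*b)&(r>110),150)]
    return min(bl,key=lambda x:x[2][0])[2]
A=[];B=[]
for c in (ct,cs):
    o,d=ray(c,bar(c)); d/=np.linalg.norm(d); N=np.eye(3)-np.outer(d,d); A.append(N);B.append(N@o)
p=np.linalg.lstsq(np.vstack(A),np.hstack(B),rcond=None)[0]; print('bar',p, [proj(c,p)-bar(c) for c in (ct,cs)])
a=q[2];d=p[:2]-q[:2]; print('bar in press',np.cos(a)*d[0]+np.sin(a)*d[1],-np.sin(a)*d[0]+np.cos(a)*d[1],p[2])
for n,P in [('red2',(-.005,-.04,.027)),('g-',(-.04,.005,.041)),('g+',(.04,.005,.041)),('hinge',(0,.13,.061))]: print(n,W(q,P).round(4))
E
python3 m.py
```

```text
t [ 0.52    0.1342 -0.0914] -5.24
[[0.5, -0.2], [0.2, -0.1], [0.5, -0.3], [0.0, 0.3], [-0.6, -0.6], [0.2, -0.2], [-0.4, 0.4], [-0.4, 0.7]]
s [ 0.5199  0.1355 -0.0927] -5.31
ts [ 0.52    0.1349 -0.0921] -5.28
[[0.2, -0.2], [-0.0, -0.1], [0.2, -0.2], [-0.3, 0.3], [-0.8, -0.7], [-0.0, -0.2], [-0.7, 0.4], [-0.7, 0.7], [-0.9, -0.2], [0.9, -0.9], [-0.4, 0.2], [1.3, -0.5], [-0.4, -0.3], [0.6, -0.4], [0.3, 0.2]]
t red [128 174] 585.9 452.5 22.4 134.4 84.5
t red [236 195] 543.1 176.5 29.1 109.7 84.7
t red [354 206] 516.8 -121.2 28.3 108.2 89.5
t green [387 208] 511.6 -215.0 107.4 27.9 11.8
t green [417 216] 491.8 -295.8 106.8 27.7 14.9
s red [355 198] 517.7 -115.4 43.0 113.4 89.7
s red [153 210] 816.3 185.8 29.6 190.1 84.4
s red [259 263] 557.9 159.1 34.4 111.9 84.5
s green [402 168] 493.6 -289.6 105.9 42.1 15.5
s green [379 181] 513.1 -209.6 106.9 40.6 12.1
bar [0.5410609  0.34297031 0.29547897] [array([-0.26507035, -0.29258901]), array([0.63495771, 0.13083323])]
bar in press 0.0018629116635512886 0.20912015494415193 0.29547897196705836
red2 [0.5113 0.0955 0.027 ]
g- [0.4806 0.1436 0.041 ]
g+ [0.5603 0.1362 0.041 ]
hinge [0.5319 0.2644 0.061 ]
```

Call:
move_arm --targets "0.475 -0.97 -0.1 0.083;0.475 -0.97 -0.1 0.083;0.475 -0.97 -0.1 0.083;0.475 -0.97 -0.1 0.083;0.475 -0.97 -0.1 0.083;0.475 -0.97 -0.1 0.083;0.475 -0.97 -0.1 0.083;0.475 -0.97 -0.1 0.083;0.475 -0.97 -0.1 0.083;0.475 -0.97 -0.1 0.083" --gripper 60

```text
time_s: 1.13
tcp_pos: [0.259, 0.3653, 0.1976]
ee_rot: [[0.988, -0.152, 0.0], [-0.152, -0.988, 0.0], [0.0, -0.0, -1.0]]
wrist_force: [0.6, 0.5, -0.4]
gripper_width: 0.686
gripper_force: 0.0
```

Call:
move_arm --targets "0.475 -0.97 -0.1 0.083;0.475 -0.97 -0.1 0.083;0.475 -0.97 -0.1 0.083;0.475 -0.97 -0.1 0.083;0.475 -0.97 -0.1 0.083;0.475 -0.97 -0.1 0.083;0.475 -0.97 -0.1 0.083;0.475 -0.97 -0.1 0.083;0.475 -0.97 -0.1 0.083;0.475 -0.97 -0.1 0.083"

```text
time_s: 1.97
tcp_pos: [0.3778, 0.1229, 0.1728]
ee_rot: [[0.997, -0.08, 0.001], [-0.08, -0.997, 0.001], [0.001, -0.001, -1.0]]
wrist_force: [0.2, 0.5, 0.3]
gripper_width: 0.693
gripper_force: 0.0
```

Call:
move_arm --targets "0.475 -0.97 -0.1 0.083;0.475 -0.97 -0.1 0.083;0.475 -0.97 -0.1 0.083;0.475 -0.97 -0.1 0.083;0.475 -0.97 -0.1 0.083;0.475 -0.97 -0.1 0.083;0.475 -0.97 -0.1 0.083;0.475 -0.97 -0.1 0.083;0.475 -0.97 -0.1 0.083;0.475 -0.97 -0.1 0.083"

```text
time_s: 2.8
tcp_pos: [0.4966, -0.1198, 0.1475]
ee_rot: [[1.0, -0.008, 0.0], [-0.008, -1.0, 0.0], [0.0, -0.0, -1.0]]
wrist_force: [0.4, -0.3, -0.3]
gripper_width: 0.69
gripper_force: 0.0
```

Call:
move_arm --targets "0 0 -0.8 0;0 0 -0.8 0;0 0 -0.8 0;0 0 -0.8 0;0 0 -0.8 0;0 0 -0.8 0;0 0 -0.5 0;0 0 -0.3 0;0 0 -0.14 0;0 0 0 0"

```text
time_s: 3.63
tcp_pos: [0.496, -0.1184, 0.0037]
ee_rot: [[1.0, -0.008, -0.001], [-0.008, -1.0, -0.0], [-0.001, 0.0, -1.0]]
wrist_force: [0.2, -0.2, -0.2]
gripper_width: 0.688
gripper_force: 0.0
```

Call:
move_arm --targets "0 0 0 0;0 0 0 0;0 0 0 0;0 0 0 0;0 0 0 0;0 0 0 0" --gripper 10

```text
time_s: 4.13
tcp_pos: [0.4963, -0.1184, 0.0044]
ee_rot: [[1.0, -0.008, 0.001], [-0.008, -1.0, -0.0], [0.001, 0.0, -1.0]]
wrist_force: [0.5, -0.7, 0.9]
gripper_width: 0.321
gripper_force: 0.3
```

Call:
move_arm --targets "0 0 0 0;0 0 0 0;0 0 0 0;0 0 0.4 0;0 0 0.6 0;0 0 0.8 0;0 0 0.8 0;0 0 0.4 0;0 0.6 0.0 -0.1;0 0.6 0 -0.1"

```text
time_s: 4.97
tcp_pos: [0.4965, -0.0883, 0.0801]
ee_rot: [[1.0, -0.028, 0.002], [-0.028, -1.0, 0.001], [0.002, -0.001, -1.0]]
wrist_force: [-0.4, -0.1, -0.8]
gripper_width: 0.297
gripper_force: 30.0
```

Call:
move_arm --targets "0.1 0.8 0 -0.1;0.1 0.8 0 -0.1;0.1 0.8 0 -0.1;0.1 0.8 0 -0.1;0.1 0.8 0 -0.1;0.1 0.8 0 -0.1;0.1 0.8 0 -0.16;0.1 0.8 0 0;0.1 0.5 0 0;0.09 0.4 0 0"

```text
time_s: 5.8
tcp_pos: [0.5209, 0.0953, 0.079]
ee_rot: [[0.996, -0.091, -0.0], [-0.091, -0.996, 0.0], [-0.0, 0.0, -1.0]]
wrist_force: [-0.4, -0.8, -0.4]
gripper_width: 0.295
gripper_force: 30.0
```

Call:
move_arm --targets "0 0 0 0;0 0 0 0"

```text
time_s: 5.97
tcp_pos: [0.5207, 0.094, 0.0789]
ee_rot: [[0.996, -0.092, -0.001], [-0.092, -0.996, -0.0], [-0.001, 0.0, -1.0]]
wrist_force: [-0.2, -0.6, -1.2]
gripper_width: 0.295
gripper_force: 30.0
```

```bash
python3 - <<'E'
from h import *
s=sense();print(s['tcp_pos'],s['gripper_width'],s['gripper_force'])
for n in ['top','side']:
    c=capture(n); cv2.imwrite(f'pics/{n}2.png',c['image'])
    b,g,r=[c['image'][:,:,i].astype(int) for i in range(3)]
    for bm,st,ce in blobs((r>1.9*g)&(r>1.9*b)&(r>110),60): print(n,st,ce)
a=cv2.imread('pics/top2.png')[100:300,150:400];b=cv2.imread('pics/side2.png')[150:350,220:470]
cv2.imwrite('pics/c2.png',cv2.resize(np.hstack([a,b]),None,fx=1.6,fy=1.6))
E
```

```text
[0.52067237 0.09401687 0.0788802 ] 0.29505657134824015 29.99976396560669
top [128 174  16  51 427] [135.94379391 199.02107728]
side [153 210  60  49 841] [181.11296076 233.04994055]
side [319 237  19  20 220] [326.37272727 245.88181818]
side [259 263  52  40 751] [284.67909454 282.09320905]
```

View pics/c2.png

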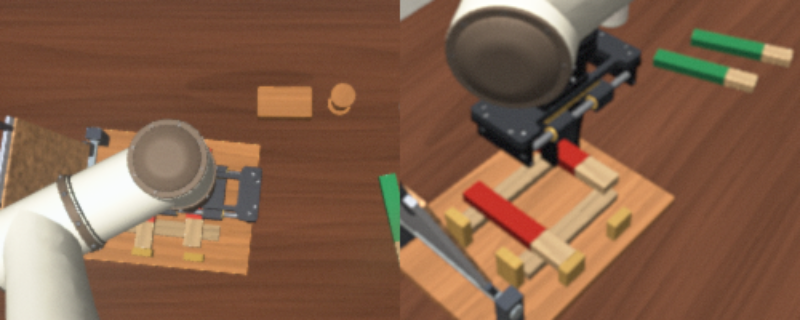

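Call:
move_arm --targets "0 0 -0.5 0;0 0 -0.5 0;0 0 -0.4 0;0 0 -0.2 0;0 0 -0.1 0;0 0 -0.08 0;0 0 -0.08 0;0 0 0 0"

```text
time_s: 6.73
tcp_pos: [0.521, 0.0941, 0.0326]
ee_rot: [[0.996, -0.092, 0.0], [-0.092, -0.996, 0.0], [0.0, -0.0, -1.0]]
wrist_force: [0.7, -0.2, -1.0]
gripper_width: 0.297
gripper_force: 30.0
```

Call:
move_arm --targets "-0.1 0.01 0 0;-0.1 0.01 0 0;-0.08 0.007 0 0;0 0 0 0"

```text
time_s: 7.07
tcp_pos: [0.5134, 0.0948, 0.0328]
ee_rot: [[0.996, -0.092, -0.0], [-0.092, -0.996, 0.0], [-0.0, -0.0, -1.0]]
wrist_force: [-0.1, -0.3, -1.2]
gripper_width: 0.294
gripper_force: 30.0
```

Call:
move_arm --targets "-0.04 0.004 -0.04 0;-0.04 0.004 0 0;0 0 0 0"

```text
time_s: 7.32
tcp_pos: [0.5127, 0.0952, 0.0319]
ee_rot: [[0.996, -0.092, 0.002], [-0.092, -0.996, 0.0], [0.002, -0.001, -1.0]]
wrist_force: [1.6, -1.3, -1.5]
gripper_width: 0.294
gripper_force: 30.0
```

Call:
move_arm --targets "-0.04 0.004 0 0;-0.04 0.004 0 0;0 0 0 0"

```text
time_s: 7.57
tcp_pos: [0.5127, 0.0956, 0.0325]
ee_rot: [[0.996, -0.09, 0.006], [-0.09, -0.996, 0.001], [0.006, -0.002, -1.0]]
wrist_force: [6.5, -3.9, -1.1]
gripper_width: 0.295
gripper_force: 30.0
```

Call:
move_arm --targets "-0.04 0.004 0 0;0 0 0 0"

```text
time_s: 7.73
tcp_pos: [0.5127, 0.0958, 0.0328]
ee_rot: [[0.996, -0.09, 0.008], [-0.09, -0.996, 0.001], [0.008, -0.002, -1.0]]
wrist_force: [8.5, -4.0, -2.3]
gripper_width: 0.299
gripper_force: 30.0
```

Call:
move_arm --targets "0.05 -0.005 -0.04 0;0.03 0 -0.03 0;0 0 -0.03 0;0 0 0 0"

```text
time_s: 8.07
tcp_pos: [0.5127, 0.0955, 0.0313]
ee_rot: [[0.996, -0.091, 0.004], [-0.091, -0.996, 0.0], [0.004, -0.001, -1.0]]
wrist_force: [0.6, -3.5, 10.7]
gripper_width: 0.297
gripper_force: 30.0
```

Call:
move_arm --targets "0 0 0 0;0 0 0 0;0 0 0 0;0 0 0 0" --gripper 45

```text
time_s: 8.4
tcp_pos: [0.5102, 0.095, 0.0286]
ee_rot: [[0.996, -0.092, -0.001], [-0.092, -0.996, -0.0], [-0.001, 0.001, -1.0]]
wrist_force: [-0.9, -0.5, 0.1]
gripper_width: 0.485
gripper_force: 0.0
```

Call:
move_arm --targets "0 0 0.4 0;0 0 0.8 0;0 0 0.8 0;0 0 0.8 0;0 -0.9 0.4 0.1;0 -0.9 0 0.1;0 -0.9 0 0.2;0 -0.9 0 0.2;0 -0.9 0 0.2;0 -0.9 0 0.2"

```text
time_s: 9.23
tcp_pos: [0.5106, -0.0408, 0.1097]
ee_rot: [[1.0, -0.004, 0.0], [-0.004, -1.0, 0.0], [0.0, -0.0, -1.0]]
wrist_force: [0.6, -0.1, -0.2]
gripper_width: 0.516
gripper_force: 0.0
```

Call:
move_arm --targets "0 -0.9 0 0.6;0 -0.9 0 0.6;-0.1 -0.9 0 0.6;-0.1 -0.9 0 0.6;-0.1 -0.9 0 0.1;-0.1 -0.9 0 0;-0.1 -0.9 0 0;-0.1 -0.4 0 0;0 0 0 0"

```text
time_s: 9.98
tcp_pos: [0.4952, -0.2089, 0.1093]
ee_rot: [[0.978, 0.209, -0.0], [0.209, -0.978, 0.0], [-0.0, -0.0, -1.0]]
wrist_force: [0.9, 0.1, 0.2]
gripper_width: 0.513
gripper_force: 0.0
```

```bash
python3 - <<'E'
from h import *
s=sense();print(s['tcp_pos'],s['time_s'])
q=[.52,.1349,-.0921]
for n in ['top','side']:
    c=capture(n); cv2.imwrite(f'pics/{n}3.png',c['image'])
    b,g,r=[c['image'][:,:,i].astype(int) for i in range(3)]
    for bm,st,ce in blobs((r>1.9*g)&(r>1.9*b)&(r>110),60):
        (x,y),(w,l),a=rect(c,bm,.041); dx,dy=x/1e3-q[0],y/1e3-q[1]; C,S=np.cos(q[2]),np.sin(q[2])
        print(n,ce.round(1),'press xy mm',1e3*(C*dx+S*dy),1e3*(-S*dx+C*dy),w,l,a)
a=cv2.imread('pics/top3.png')[150:300,180:380];b=cv2.imread('pics/side3.png')[210:360,220:420]
cv2.imwrite('pics/c3.png',cv2.resize(np.hstack([a,b]),None,fx=2,fy=2))
E
```

```text
[ 0.49519041 -0.20886177  0.1092558 ] 9.9833
top [135.7 199.1] press xy mm 33.02953925375364 312.3931051815879 20.374380111694336 131.3555145263672 84.24983215332031
top [243.3 216.5] press xy mm 16.303193427439048 39.2880383754735 28.397642135620117 107.473876953125 84.90462493896484
top [274.8 219.6] press xy mm 15.976502296936333 -39.825636722487175 27.6151180267334 107.47710418701172 84.83792114257812
side [181.1 233.1] press xy mm 263.09206445812026 90.421645817571 28.36477279663086 182.10874938964844 84.65074920654297
side [314.4 258. ] press xy mm 16.734413653077393 -35.9327004777909 34.4739875793457 109.894775390625 85.16193389892578
side [284.3 282.5] press xy mm 18.081295165114252 42.34813012917857 33.11410140991211 108.2995834350586 84.970458984375
```

View pics/c3.png

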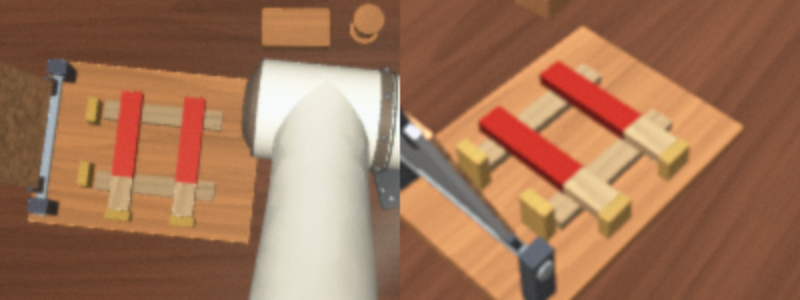

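Both red sticks now lie on the bearers against their stops, at press y +39 and -40. Next is the first green.

Call:
move_arm --targets "-0.08 -0.17 -0.7 0;-0.08 -0.16 -0.7 0;0 0 -0.7 0;0 0 -0.7 0;0 0 -0.6 0;0 0 -0.4 0;0 0 -0.3 0;0 0 -0.11 0;0 0 0 0"

```text
time_s: 10.83
tcp_pos: [0.4919, -0.2152, 0.0035]
ee_rot: [[0.977, 0.212, -0.001], [0.212, -0.977, 0.0], [-0.001, -0.0, -1.0]]
wrist_force: [0.0, 0.4, 0.9]
gripper_width: 0.511
gripper_force: 0.0
```

Call:
move_arm --targets "0 0 0 0;0 0 0 0;0 0 0 0;0 0 0 0;0 0 0 0;0 0 0 0" --gripper 10

```text
time_s: 11.33
tcp_pos: [0.4925, -0.2158, 0.0045]
ee_rot: [[0.977, 0.212, 0.001], [0.212, -0.977, -0.0], [0.001, 0.001, -1.0]]
wrist_force: [-0.0, 0.2, 3.6]
gripper_width: 0.297
gripper_force: 30.0
```

Call:
move_arm --targets "0 0 0.4 0;0 0 0.6 0;0 0 0.8 0;0 0 0.8 0;0 0 0.8 0;0 0 0.6 0;0 0 0 0"

```text
time_s: 11.92
tcp_pos: [0.4939, -0.216, 0.1077]
ee_rot: [[0.977, 0.212, 0.007], [0.212, -0.977, -0.001], [0.006, 0.003, -1.0]]
wrist_force: [0.2, 0.2, -0.4]
gripper_width: 0.294
gripper_force: 30.0
```

```bash
python3 -c "
from station import *
s=sense();print(s['joints'],s['tcp_pos'],s['gripper_width'],s['gripper_force'])"
```

```text
[-6.35639301e+00  2.01316124e+01 -2.09165272e+01  5.28209891e-02
 -4.85459505e+01  1.08568274e+02] [ 0.49391778 -0.21602259  0.10765095] 0.29406616739887337 29.999924898147583
```

Call:
move_arm --targets "0.145 0.756 0 0.805;0.145 0.756 0 0.805;0.145 0.756 0 0.805;0.145 0.756 0 0.805;0.145 0.756 0 0.805;0.145 0.756 0 0.805;0.145 0.756 0 0.805;0.145 0.756 0 0.805;0.145 0.756 0 0.805;0.145 0.756 0 0.805"

```text
time_s: 12.75
tcp_pos: [0.5274, -0.0257, 0.1031]
ee_rot: [[0.607, 0.795, -0.002], [0.795, -0.607, -0.0], [-0.001, -0.001, -1.0]]
wrist_force: [0.1, -0.1, 0.9]
gripper_width: 0.296
gripper_force: 30.0
```

Call:
move_arm --targets "0.145 0.756 0 0.805;0.145 0.756 0 0.805;0.145 0.756 0 0.805;0.145 0.756 0 0.805;0.145 0.756 0 0.805;0.145 0.756 0 0.805;0.145 0.756 0 0.805;0.145 0.756 0 0.805;0 0 0 0;0 0 0 0"

```text
time_s: 13.58
tcp_pos: [0.5565, 0.1251, 0.103]
ee_rot: [[0.093, 0.996, -0.002], [0.996, -0.093, -0.001], [-0.001, -0.002, -1.0]]
wrist_force: [0.4, -0.4, -0.2]
gripper_width: 0.293
gripper_force: 30.0
```

```bash
python3 - <<'E'
from h import *
s=sense();print(s['tcp_pos'],s['joints'])
c=capture('side'); cv2.imwrite('pics/side4.png',c['image']); c=capture('top'); cv2.imwrite('pics/top4.png',c['image'])
a=cv2.imread('pics/top4.png')[100:300,100:350];b=cv2.imread('pics/side4.png')[150:350,150:400]
cv2.imwrite('pics/c4.png',cv2.resize(np.hstack([a,b]),None,fx=1.6,fy=1.6))
E
```

```text
[0.55647237 0.12510459 0.1029783 ] [ 2.89287115e+01  2.33485710e+01 -1.64058012e+01 -2.83892820e-02
 -5.03497588e+01  1.45769255e+02]
```

View pics/c4.png

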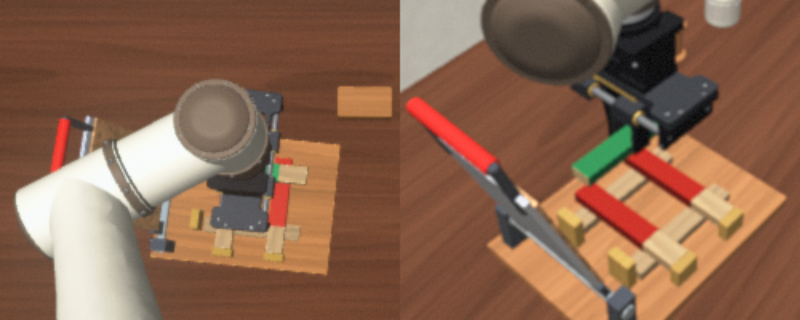

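Call:
move_arm --targets "0.11 0 -0.5 0;0 0 -0.5 0;0 0 -0.5 0;0 0 -0.4 0;0 0 -0.2 0;0 0 -0.12 0;0 0 0 0"

```text
time_s: 14.27
tcp_pos: [0.5596, 0.1241, 0.0478]
ee_rot: [[0.094, 0.996, -0.001], [0.996, -0.094, -0.001], [-0.001, -0.001, -1.0]]
wrist_force: [0.6, 0.7, 0.0]
gripper_width: 0.298
gripper_force: 30.0
```

Call:
move_arm --targets "0.01 0.1 0 0;0.01 0.1 0 0;0.005 0.07 0 0;0 0 0 0"

```text
time_s: 14.6
tcp_pos: [0.5609, 0.132, 0.0489]
ee_rot: [[0.092, 0.996, 0.001], [0.996, -0.092, 0.001], [0.001, 0.001, -1.0]]
wrist_force: [0.1, 0.2, 0.3]
gripper_width: 0.298
gripper_force: 30.0
```

Call:
move_arm --targets "0 0.04 -0.05 0;0 0.04 -0.03 0;0 0 0 0"

```text
time_s: 14.85
tcp_pos: [0.5604, 0.1335, 0.0462]
ee_rot: [[0.093, 0.996, -0.0], [0.996, -0.093, -0.0], [-0.0, -0.0, -1.0]]
wrist_force: [-0.9, -0.1, -0.2]
gripper_width: 0.296
gripper_force: 30.0
```

Call:
move_arm --targets "0 0.04 0 0;0 0.04 0 0;0 0 0 0"

```text
time_s: 15.1
tcp_pos: [0.5606, 0.1355, 0.0463]
ee_rot: [[0.093, 0.996, 0.0], [0.996, -0.093, 0.0], [0.0, 0.0, -1.0]]
wrist_force: [-0.3, 0.4, -0.2]
gripper_width: 0.297
gripper_force: 30.0
```

Call:
move_arm --targets "0 0.04 0 0;0 0.04 0 0;0 0 0 0"

```text
time_s: 15.35
tcp_pos: [0.5603, 0.1364, 0.0463]
ee_rot: [[0.093, 0.996, -0.001], [0.996, -0.093, -0.002], [-0.002, -0.001, -1.0]]
wrist_force: [0.4, -4.9, 0.9]
gripper_width: 0.294
gripper_force: 30.0
```

Contact is right where predicted (y = 0.1364). I'll add a little more push, relax, settle down and release.

Call:
move_arm --targets "0 0.03 0 0;0 0 0 0"

```text
time_s: 15.52
tcp_pos: [0.5602, 0.1365, 0.0463]
ee_rot: [[0.094, 0.996, -0.001], [0.996, -0.094, -0.002], [-0.002, -0.001, -1.0]]
wrist_force: [1.2, -7.2, 1.2]
gripper_width: 0.291
gripper_force: 30.0
```

Call:
move_arm --targets "0 -0.04 -0.03 0;0 0 -0.02 0;0 0 0 0"

```text
time_s: 15.77
tcp_pos: [0.5604, 0.1364, 0.0455]
ee_rot: [[0.093, 0.996, -0.0], [0.996, -0.093, -0.001], [-0.001, -0.0, -1.0]]
wrist_force: [-0.4, -5.0, 2.7]
gripper_width: 0.29
gripper_force: 30.0
```

Call:
move_arm --targets "0 0 0 0;0 0 0 0;0 0 0 0;0 0 0 0" --gripper 45

```text
time_s: 16.1
tcp_pos: [0.5606, 0.1378, 0.0449]
ee_rot: [[0.093, 0.996, 0.0], [0.996, -0.093, 0.001], [0.001, 0.0, -1.0]]
wrist_force: [0.1, 0.3, -0.8]
gripper_width: 0.488
gripper_force: 0.0
```

Call:
move_arm --targets "0 0 0.4 0;0 0 0.8 0;0 0 0.8 0;0 0 0.8 0;-0.19 -0.8 0 -0.8;-0.19 -0.8 0 -0.8;-0.19 -0.8 0 -0.8;-0.19 -0.8 0 -0.8;-0.19 -0.8 0 -0.8;-0.19 -0.8 0 -0.8"

```text
time_s: 16.93
tcp_pos: [0.532, 0.0165, 0.1159]
ee_rot: [[0.493, 0.87, 0.001], [0.87, -0.493, 0.0], [0.001, 0.001, -1.0]]
wrist_force: [0.1, -0.1, -0.2]
gripper_width: 0.518
gripper_force: 0.0
```

Call:
move_arm --targets "-0.19 -0.9 0 -0.8;-0.19 -0.9 0 -0.8;-0.19 -0.9 0 -0.8;-0.19 -0.9 0 -0.8;-0.19 -0.9 0 -0.8;-0.19 -0.9 0 -0.8;-0.19 -0.9 0 -0.8;-0.19 -0.9 0 -0.8;-0.19 -0.9 0 -0.8;-0.19 -0.9 0 -0.8"

```text
time_s: 17.77
tcp_pos: [0.4846, -0.2088, 0.1159]
ee_rot: [[0.937, 0.35, 0.001], [0.35, -0.937, -0.0], [0.001, 0.001, -1.0]]
wrist_force: [0.5, -0.2, 0.4]
gripper_width: 0.516
gripper_force: 0.0
```

```bash
cat > chk.py <<'E'
from h import *
s=sense();print(s['tcp_pos'],np.degrees(np.arctan2(s['ee_rot'][1][0],s['ee_rot'][0][0])),s['time_s'])
q=[.52,.1349,-.0921]
for n in ['top','side']:
    c=capture(n); cv2.imwrite(f'pics/{n}_{s["time_s"]:.0f}.png',c['image'])
    b,g,r=[c['image'][:,:,i].astype(int) for i in range(3)]
    for k,m,z in [('red',(r>1.9*g)&(r>1.9*b)&(r>110),.041),('green',(g>1.3*r)&(g>60),.055)]:
      for bm,st,ce in blobs(m,60):
        if k=='green' and ce[0]>(370): z=.014
        (x,y),(w,l),a=rect(c,bm,z); dx,dy=x/1e3-q[0],y/1e3-q[1]; C,S=np.cos(q[2]),np.sin(q[2])
        print(n,k,ce.round(1),'world',round(x,1),round(y,1),'press mm',round(1e3*(C*dx+S*dy),1),round(1e3*(-S*dx+C*dy),1),round(w,1),round(l,1),round(a,1))
E
python3 chk.py
```

```text
[ 0.48457863 -0.2087962   0.11591946] 20.48799590796632 17.7667
top red [135.7 199. ] world 582.7 442.1 press mm 34.1 311.7 21.7 129.1 84.3
top red [245.6 198.1] world 586.0 168.4 press mm 62.6 39.4 28.5 13.9 83.0
top red [276.9 201.3] world 578.9 89.2 press mm 62.8 -40.1 15.3 25.4 0.3
top red [242.3 225.1] world 517.6 174.4 press mm -6.1 39.1 28.5 62.7 84.7
top red [273.9 228.2] world 510.2 96.0 press mm -6.1 -39.7 27.3 63.2 84.6
top green [  1.2 193.3] world 598.9 766.1 press mm 20.5 635.8 51.0 9.7 6.4
top green [249.6 207.2] world 560.9 156.4 press mm 38.8 25.1 106.8 26.9 84.5
top green [432.3 253.9] world 446.8 -307.0 press mm -32.2 -446.7 17.7 28.2 0.1
side red [181.1 233.1] world 789.7 200.8 press mm 262.5 90.4 28.4 180.9 84.7
side red [322.1 263.2] world 513.4 99.4 press mm -3.3 -35.9 34.1 64.5 84.3
side red [292.3 288.4] world 520.2 177.3 press mm -3.7 42.3 33.1 64.8 85.0
side green [424.  177.2] world 493.6 -289.6 press mm 12.7 -425.2 105.9 42.1 15.5
side green [280.9 266.9] world 584.9 132.1 press mm 64.9 3.2 117.0 35.0 85.1
```

Call:
move_arm --targets "-0.12 -0.8 0 -0.27;-0.12 -0.8 0 -0.27;-0.12 -0.8 0 -0.27;-0.1 -0.8 -0.2 -0.27;-0.06 -0.43 -0.6 0;0 0 -0.8 0;0 0 -0.8 0;0 0 -0.8 0;0 0 -0.6 0;0 0 -0.4 0"

```text
time_s: 18.7
tcp_pos: [0.4713, -0.2978, 0.0089]
ee_rot: [[0.964, 0.264, -0.001], [0.264, -0.964, 0.001], [-0.001, -0.001, -1.0]]
wrist_force: [-0.3, 1.1, -0.8]
gripper_width: 0.518
gripper_force: 0.0
```

Call:
move_arm --targets "0 0 -0.2 0;0 0 -0.08 0;0 0 0 0"

```text
time_s: 18.95
tcp_pos: [0.4721, -0.2985, 0.0034]
ee_rot: [[0.965, 0.264, 0.001], [0.264, -0.965, -0.0], [0.0, 0.0, -1.0]]
wrist_force: [0.9, 0.6, 0.4]
gripper_width: 0.52
gripper_force: 0.0
```

Call:
move_arm --targets "0 0 0 0;0 0 0 0;0 0 0 0;0 0 0 0;0 0 0 0;0 0 0 0;0 0 0 0" --gripper 10

```text
time_s: 19.53
tcp_pos: [0.472, -0.2989, 0.0037]
ee_rot: [[0.965, 0.263, 0.001], [0.263, -0.965, -0.001], [0.001, 0.001, -1.0]]
wrist_force: [-1.1, 0.8, 5.0]
gripper_width: 0.295
gripper_force: 30.0
```

Call:
move_arm --targets "0 0 0.4 0;0 0 0.6 0;0 0 0.8 0;0 0 0.8 0;0 0 0.8 0;0 0 0.6 0;0 0 0 0"

```text
time_s: 20.12
tcp_pos: [0.4733, -0.2994, 0.1068]
ee_rot: [[0.965, 0.264, 0.006], [0.264, -0.965, -0.002], [0.005, 0.004, -1.0]]
wrist_force: [-0.1, 0.2, 0.2]
gripper_width: 0.299
gripper_force: 30.0
```

Call:
move_arm --targets "0.015 0.862 0 0.695;0.015 0.862 0 0.695;0.015 0.862 0 0.695;0.015 0.862 0 0.695;0.015 0.862 0 0.695;0.015 0.862 0 0.695;0.015 0.862 0 0.695;0.015 0.862 0 0.695;0.015 0.862 0 0.695;0.015 0.862 0 0.695"

```text
time_s: 20.95
tcp_pos: [0.4743, -0.0821, 0.1023]
ee_rot: [[0.641, 0.768, -0.002], [0.768, -0.641, 0.0], [-0.001, -0.002, -1.0]]
wrist_force: [0.5, -0.3, -0.0]
gripper_width: 0.297
gripper_force: 30.0
```

Call:
move_arm --targets "0.015 0.862 0 0.695;0.015 0.862 0 0.695;0.015 0.862 0 0.695;0.015 0.862 0 0.695;0.015 0.862 0 0.695;0.015 0.862 0 0.695;0.015 0.862 0 0.695;0.015 0.862 0 0.695;0.015 0.862 0 0.695;0.015 0.862 0 0.695"

```text
time_s: 21.78
tcp_pos: [0.4781, 0.1331, 0.1023]
ee_rot: [[0.089, 0.996, -0.002], [0.996, -0.089, -0.001], [-0.001, -0.002, -1.0]]
wrist_force: [-1.1, 0.7, -0.3]
gripper_width: 0.294
gripper_force: 30.0
```

Call:
move_arm --targets "0 0 0 0;0 0 0 0"

```text
time_s: 21.95
tcp_pos: [0.4783, 0.1329, 0.1023]
ee_rot: [[0.09, 0.996, -0.002], [0.996, -0.09, -0.001], [-0.001, -0.002, -1.0]]
wrist_force: [0.1, -0.2, -1.6]
gripper_width: 0.294
gripper_force: 30.0
```

Call:
move_arm --targets "0.05 0 -0.5 0;0 0 -0.5 0;0 0 -0.5 0;0 0 -0.4 0;0 0 -0.2 0;0 0 -0.1 0;0 0 0 0"

```text
time_s: 22.53
tcp_pos: [0.4799, 0.1316, 0.0476]
ee_rot: [[0.092, 0.996, -0.001], [0.996, -0.092, -0.001], [-0.001, -0.001, -1.0]]
wrist_force: [-0.9, -0.2, -1.0]
gripper_width: 0.295
gripper_force: 30.0
```

Call:
move_arm --targets "0.01 0.1 -0.02 0;0.01 0.1 -0.02 0;0 0.04 0 0;0 0 0 0"

```text
time_s: 22.87
tcp_pos: [0.4811, 0.1389, 0.0475]
ee_rot: [[0.091, 0.996, 0.001], [0.996, -0.091, 0.001], [0.001, 0.001, -1.0]]
wrist_force: [-0.3, -0.4, -0.4]
gripper_width: 0.298
gripper_force: 30.0
```

Call:
move_arm --targets "0 0.04 0 0;0 0.04 -0.02 0;0 0 0 0"

```text
time_s: 23.12
tcp_pos: [0.4808, 0.1406, 0.0466]
ee_rot: [[0.091, 0.996, 0.0], [0.996, -0.091, 0.0], [0.0, 0.0, -1.0]]
wrist_force: [0.0, -0.5, -1.0]
gripper_width: 0.294
gripper_force: 30.0
```

Call:
move_arm --targets "0 0.04 0 0;0 0.04 0 0;0 0 0 0"

```text
time_s: 23.37
tcp_pos: [0.4807, 0.1424, 0.0465]
ee_rot: [[0.091, 0.996, -0.0], [0.996, -0.091, -0.0], [-0.0, -0.0, -1.0]]
wrist_force: [0.6, -0.5, -0.3]
gripper_width: 0.297
gripper_force: 30.0
```

Call:
move_arm --targets "0 0.04 -0.03 0;0 0.04 0 0;0 0 0 0"

```text
time_s: 23.62
tcp_pos: [0.4803, 0.1425, 0.0458]
ee_rot: [[0.092, 0.996, -0.002], [0.996, -0.092, -0.003], [-0.003, -0.002, -1.0]]
wrist_force: [2.5, -7.4, 1.5]
gripper_width: 0.294
gripper_force: 30.0
```

Call:
move_arm --targets "0 0.04 0 0;0 0.04 0 0;0 0 0 0"

```text
time_s: 23.87
tcp_pos: [0.4799, 0.1427, 0.0458]
ee_rot: [[0.093, 0.996, -0.004], [0.996, -0.093, -0.006], [-0.006, -0.003, -1.0]]
wrist_force: [3.6, -13.8, 3.3]
gripper_width: 0.294
gripper_force: 30.1
```

Call:
move_arm --targets "0 -0.06 0 0;0 -0.04 -0.03 0;0 0 0 0"

```text
time_s: 24.12
tcp_pos: [0.4803, 0.1425, 0.0449]
ee_rot: [[0.092, 0.996, -0.002], [0.996, -0.092, -0.002], [-0.002, -0.001, -1.0]]
wrist_force: [1.1, -5.7, 1.8]
gripper_width: 0.292
gripper_force: 30.0
```

Call:
move_arm --targets "0 0 0 0;0 0 0 0;0 0 0 0;0 0 0 0" --gripper 45

```text
time_s: 24.45
tcp_pos: [0.481, 0.1445, 0.0451]
ee_rot: [[0.091, 0.996, 0.001], [0.996, -0.091, 0.001], [0.001, 0.001, -1.0]]
wrist_force: [0.2, 0.3, 0.5]
gripper_width: 0.487
gripper_force: 0.0
```

Call:
move_arm --targets "0 0 0.4 0;0 0 0.8 0;0 0 0.8 0;0 0 0.8 0;0 -0.8 0.5 -0.8;0 -0.8 0.5 -0.8;0 -0.9 0.5 -0.8;0 -0.9 0.5 -0.8;0 -0.9 0.5 -0.8;0 -0.9 0.5 -0.8"

```text
time_s: 25.28
tcp_pos: [0.4807, 0.0133, 0.1908]
ee_rot: [[0.491, 0.871, 0.001], [0.871, -0.491, 0.001], [0.001, 0.0, -1.0]]
wrist_force: [-0.1, 0.4, -0.0]
gripper_width: 0.516
gripper_force: 0.0
```

Call:
move_arm --targets "0 -0.9 0.5 -0.8;0 -0.9 0.5 -0.8;0 -0.9 0.5 -0.8;0 -0.9 0.5 -0.8;0 -0.9 0.5 -0.8;0 -0.9 0.5 -0.8"

```text
time_s: 25.78
tcp_pos: [0.4807, -0.1218, 0.2658]
ee_rot: [[0.803, 0.596, 0.001], [0.596, -0.803, 0.0], [0.001, 0.0, -1.0]]
wrist_force: [0.3, -0.8, 0.5]
gripper_width: 0.51
gripper_force: 0.0
```

```bash
python3 chk.py; ls pics; python3 -c "
import cv2,numpy as np,glob
f=sorted(glob.glob('pics/top_2*.png'))[-1]; s=f.replace('top','side')
a=cv2.imread(f)[150:300,110:330];b=cv2.imread(s)[200:350,150:370]
cv2.imwrite('pics/c5.png',cv2.resize(np.hstack([a,b]),None,fx=1.8,fy=1.8))
from station import *
print(sense()['joints'])"
```

```text
[ 0.48072695 -0.12181094  0.26576303] 36.60123770842343 25.7833
top red [135.7 199.2] world 581.6 443.0 press mm 33.0 312.4 20.6 131.4 83.9
top green [  1.2 193.2] world 598.9 766.1 press mm 20.5 635.8 51.0 9.7 6.4
top green [228.  238.2] world 484.8 203.8 press mm -41.4 65.3 27.4 26.5 83.9
side red [181.1 233.1] world 790.3 200.7 press mm 263.1 90.4 28.4 182.1 84.7
side red [318.5 260.7] world 522.2 98.6 press mm 5.5 -35.9 34.2 46.9 84.3
side red [288.6 285.5] world 529.7 176.7 press mm 5.8 42.5 32.7 45.8 85.0
side green [281.  266.8] world 559.4 158.3 press mm 37.1 27.0 109.6 33.0 84.8
side green [313.3 290.2] world 480.4 164.1 press mm -42.1 25.5 105.9 31.9 84.7
c2.png
c3.png
c4.png
s1.png
side0.png
side2.png
side3.png
side4.png
side_18.png
side_26.png
t1.png
top0.png
top2.png
top3.png
top4.png
top_18.png
top_26.png
[ 4.45759026e+00  7.54106385e+00 -1.28687528e+01  5.77357670e-02
 -6.93164083e+01  1.22083919e+02]
```

View pics/c5.png

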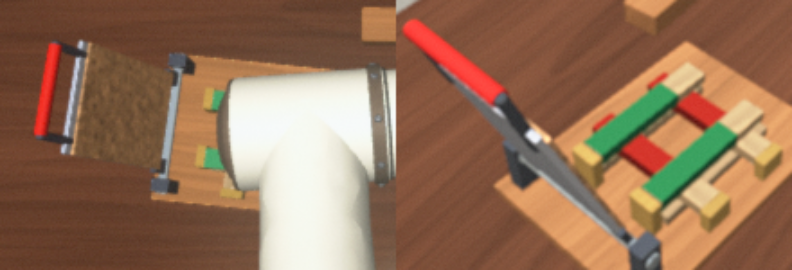

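The side view shows both greens butted on their blocks, with the reds in place underneath. Now I'll refine the bar position.

```bash
python3 - <<'E'
from h import *
from scipy.optimize import least_squares,brentq
q=[.52,.1349,-.0921];C,S=np.cos(q[2]),np.sin(q[2])
def bw(x,th): 
    y=.13-.245*np.cos(th); z=.061+.245*np.sin(th); return np.array([q[0]+C*x-S*y,q[1]+S*x+C*y,z])
px={}
for n in ['top','side']:
    c=capture(n);b,g,r=[c['image'][:,:,i].astype(int) for i in range(3)]
    bl=min(blobs((r>1.9*g)&(r>1.9*b)&(r>110),150),key=lambda x:x[2][0]); px[n]=(c,bl[2],bl[0])
def f(v,ns): return np.ravel([proj(px[n][0],bw(*v))-px[n][1] for n in ns])
for ns in (['top'],['side'],['top','side']):
    s=least_squares(f,[0,1.75],args=(ns,),x_scale=[.01,.05]); print(ns,s.x,s.fun.round(2),bw(*s.x).round(4))
print(sense()['tcp_pos'])
E
```

```text
['top'] [0.00219476 1.90535257] [ 0. -0.] [0.5415 0.3443 0.2924]
['side'] [0.00476239 1.89656346] [-0.  0.] [0.5439 0.342  0.2931]
['top', 'side'] [0.00362866 1.89873856] [ 0.8  -0.69  0.23  0.76] [0.5428 0.3426 0.2929]
[ 0.48071531 -0.12107766  0.26491337]
```

Call:
move_arm --targets "0 0.3 0.9 -0.8;0 0.4 0.9 -0.8;0 0.6 0.9 -0.8;0 0.8 0.8 -0.8;0.15 0.9 0.5 -0.8;0.15 0.9 0 -0.8;0.15 0.9 0 -0.8;0.15 0.9 0 -0.8;0.15 0.9 0 -0.8;0.15 0.9 0 -0.8"

```text
time_s: 26.82
tcp_pos: [0.5027, 0.0688, 0.3641]
ee_rot: [[0.998, -0.057, -0.002], [-0.057, -0.998, -0.0], [-0.002, 0.0, -1.0]]
wrist_force: [-0.3, 0.2, 0.3]
gripper_width: 0.519
gripper_force: 0.0
```

Call:
move_arm --targets "0.12 0.84 0 -0.1;0.12 0.84 0 -0.1;0.12 0.84 0 -0.1;0.12 0.84 0 -0.1;0.12 0.84 0 0;0.12 0.84 0 0;0.12 0.84 0 0;0.12 0.84 0 0;0.12 0.84 0 0;0.12 0.84 0 0" --gripper 60

```text
time_s: 27.65
tcp_pos: [0.5322, 0.2787, 0.3638]
ee_rot: [[0.996, -0.089, -0.002], [-0.089, -0.996, -0.001], [-0.002, 0.001, -1.0]]
wrist_force: [-0.7, 0.1, 0.1]
gripper_width: 0.688
gripper_force: 0.0
```

Call:
move_arm --targets "0.13 0.85 0 0;0.13 0.85 0 0;0.13 0.85 0 0;0 0 -0.4 0;0 0 0 0;0 0 0 0"

```text
time_s: 28.15
tcp_pos: [0.5419, 0.3404, 0.3533]
ee_rot: [[0.996, -0.09, -0.003], [-0.09, -0.996, -0.002], [-0.002, 0.003, -1.0]]
wrist_force: [-0.6, -0.7, 0.1]
gripper_width: 0.688
gripper_force: 0.0
```

```bash
python3 - <<'E'
from h import *
s=sense();print(s['tcp_pos'],s['ee_rot'],s['joints'])
a=capture('side')['image'];w=capture('wrist');cv2.imwrite('pics/c6.png',cv2.resize(np.hstack([a[80:400,60:380],w['image'][:,:][::1][40:360,160:480]]),None,fx=1.25,fy=1.25))
E
```

```text
[0.5419465  0.34036781 0.35334463] [[ 0.99597347 -0.08960684 -0.00273136]
 [-0.08961366 -0.99597349 -0.00248792]
 [-0.00249743  0.00272267 -0.99999317]] [ 4.65827927e+01  2.07401914e+01  1.67918606e+01 -1.57330519e-02
 -8.62627719e+01  3.82770586e+01]
```

View pics/c6.png

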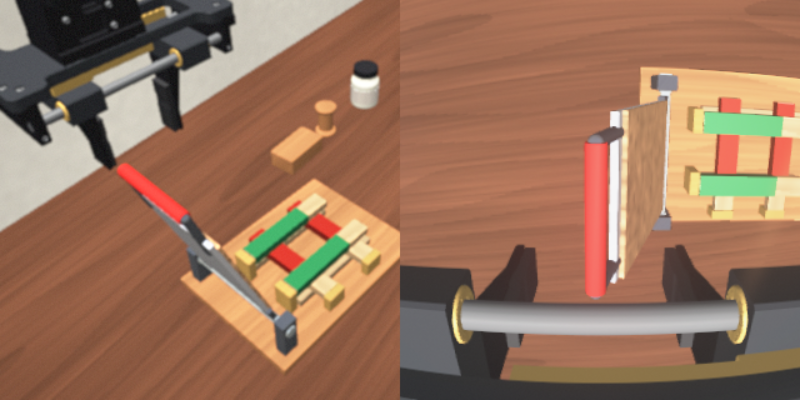

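Wrist and side views show the bar between the fingers: wrist column ~596, with the fingers at ~525 and ~675. I'll check it numerically with the wrist camera.

```bash
python3 - <<'E'
from h import *
s=sense();w=capture('wrist')
b,g,r=[w['image'][:,:,i].astype(int) for i in range(3)]
bl=max(blobs((r>1.9*g)&(r>1.9*b)&(r>110),150),key=lambda x:x[1][4]); print(bl[1],bl[2])
def wray(p):
    u=np.array([p[0]-w['cx'],p[1]-w['cy']]);R=np.hypot(*u);th=R/w['fx'];d=np.array([u[0]/R*np.sin(th),-u[1]/R*np.sin(th),-np.cos(th)])
    H=w['hand_eye'];E=np.array(s['ee_rot']);return np.array(s['tcp_pos'])+E@H[:3,3],E@H[:3,:3]@d
ys,xs=np.nonzero(bl[2] is not None and bl[0])
for p in [bl[2],(xs[ys<ys.min()+6].mean(),ys.min()+3),(xs[ys>ys.max()-6].mean(),ys.max()-3)]:
    o,d=wray(p); print((o+d*(.295-o[2])/d[2]).round(4))
E
```

```text
[ 307  154   19  123 2221] [316.04277353 213.56686177]
[0.5459 0.3421 0.295 ]
[0.5894 0.3379 0.295 ]
[0.4932 0.3472 0.295 ]
```

Call:
move_arm --targets "0 0.03 -0.5 0;0 0.03 -0.5 0;0 0 -0.5 0;0 0 -0.5 0;0 0 -0.5 0;0 0 -0.4 0;0 0 -0.27 0;0 0 0 0"

```text
time_s: 28.97
tcp_pos: [0.5425, 0.3409, 0.2745]
ee_rot: [[0.996, -0.092, -0.002], [-0.092, -0.996, -0.001], [-0.002, 0.002, -1.0]]
wrist_force: [0.9, -1.0, 0.4]
gripper_width: 0.692
gripper_force: 0.0
```

Call:
move_arm --targets "0 0 0 0;0 0 0 0;0 0 0 0;0 0 0 0;0 0 0 0;0 0 0 0;0 0 0 0;0 0 0 0;0 0 0 0;0 0 0 0" --gripper 5

```text
time_s: 29.8
tcp_pos: [0.5431, 0.3418, 0.2759]
ee_rot: [[0.996, -0.091, 0.0], [-0.091, -0.996, 0.0], [0.0, -0.0, -1.0]]
wrist_force: [0.0, 0.2, -0.5]
gripper_width: 0.15
gripper_force: 30.0
```

```bash
cat > arc.py <<'E'
# world-unit steps along the bar's arc (press x dir ignored): th0 -> th1 in n rows
import numpy as np,sys
a=-.0921
def P(th): y=-.245*np.cos(th); return np.array([-np.sin(a)*y,np.cos(a)*y,.245*np.sin(th)])
t=np.radians(np.arange(0,1)) 
th0=float(sys.argv[1])
ths=th0-np.cumsum([0]+[float(x) for x in sys.argv[2].split(',')]) if ',' in sys.argv[2] else np.linspace(th0,0,int(sys.argv[2])+1)
for i in range(len(ths)-1): print(i,ths[i+1].round(3),((P(ths[i+1])-P(ths[i]))/.025).round(2))
E
python3 arc.py 1.88 60; python3 -c "
from station import *
s=sense();print(s['tcp_pos'],s['wrist_force'],s['gripper_width'],s['gripper_force'])"
```

```text
0 1.849 [-0.03 -0.29  0.09]
1 1.817 [-0.03 -0.3   0.08]
2 1.786 [-0.03 -0.3   0.07]
3 1.755 [-0.03 -0.3   0.06]
4 1.723 [-0.03 -0.3   0.05]
5 1.692 [-0.03 -0.3   0.04]
6 1.661 [-0.03 -0.3   0.03]
7 1.629 [-0.03 -0.3   0.02]
8 1.598 [-0.03 -0.31  0.01]
9 1.567 [-0.03 -0.31  0.  ]
10 1.535 [-0.03 -0.31 -0.01]
11 1.504 [-0.03 -0.31 -0.02]
12 1.473 [-0.03 -0.3  -0.03]
13 1.441 [-0.03 -0.3  -0.03]
14 1.41 [-0.03 -0.3  -0.04]
15 1.379 [-0.03 -0.3  -0.05]
16 1.347 [-0.03 -0.3  -0.06]
17 1.316 [-0.03 -0.3  -0.07]
18 1.285 [-0.03 -0.29 -0.08]
19 1.253 [-0.03 -0.29 -0.09]
20 1.222 [-0.03 -0.29 -0.1 ]
21 1.191 [-0.03 -0.29 -0.11]
22 1.159 [-0.03 -0.28 -0.12]
23 1.128 [-0.03 -0.28 -0.13]
24 1.097 [-0.03 -0.27 -0.14]
25 1.065 [-0.02 -0.27 -0.14]
26 1.034 [-0.02 -0.27 -0.15]
27 1.003 [-0.02 -0.26 -0.16]
28 0.971 [-0.02 -0.26 -0.17]
29 0.94 [-0.02 -0.25 -0.18]
30 0.909 [-0.02 -0.24 -0.18]
31 0.877 [-0.02 -0.24 -0.19]
32 0.846 [-0.02 -0.23 -0.2 ]
33 0.815 [-0.02 -0.23 -0.21]
34 0.783 [-0.02 -0.22 -0.21]
35 0.752 [-0.02 -0.21 -0.22]
36 0.721 [-0.02 -0.21 -0.23]
37 0.689 [-0.02 -0.2  -0.23]
38 0.658 [-0.02 -0.19 -0.24]
39 0.627 [-0.02 -0.18 -0.25]
40 0.595 [-0.02 -0.18 -0.25]
41 0.564 [-0.02 -0.17 -0.26]
42 0.533 [-0.01 -0.16 -0.26]
43 0.501 [-0.01 -0.15 -0.27]
44 0.47 [-0.01 -0.14 -0.27]
45 0.439 [-0.01 -0.13 -0.28]
46 0.407 [-0.01 -0.13 -0.28]
47 0.376 [-0.01 -0.12 -0.28]
48 0.345 [-0.01 -0.11 -0.29]
49 0.313 [-0.01 -0.1  -0.29]
50 0.282 [-0.01 -0.09 -0.29]
51 0.251 [-0.01 -0.08 -0.3 ]
52 0.219 [-0.01 -0.07 -0.3 ]
53 0.188 [-0.01 -0.06 -0.3 ]
54 0.157 [-0.   -0.05 -0.3 ]
55 0.125 [-0.   -0.04 -0.3 ]
56 0.094 [-0.   -0.03 -0.31]
57 0.063 [-0.   -0.02 -0.31]
58 0.031 [-0.   -0.01 -0.31]
59 0.0 [-0.   -0.   -0.31]
[0.5430615  0.34180905 0.27585692] [ 0.03756513  0.17310266 -0.45510456] 0.15031455491024265 29.999239146709442
```

Call:
move_arm --targets "-0.03 -0.29 0.09 0;-0.03 -0.3 0.08 0;-0.03 -0.3 0.07 0;-0.03 -0.3 0.06 0;-0.03 -0.3 0.05 0;-0.03 -0.3 0.04 0;-0.03 -0.3 0.03 0;-0.03 -0.3 0.02 0;-0.03 -0.31 0.01 0;-0.03 -0.31 0 0"

```text
time_s: 30.63
tcp_pos: [0.5357, 0.2653, 0.2881]
ee_rot: [[0.996, -0.091, 0.001], [-0.091, -0.996, 0.0], [0.001, -0.0, -1.0]]
wrist_force: [-1.8, 2.1, 6.6]
gripper_width: 0.153
gripper_force: 30.0
```

Call:
move_arm --targets "-0.03 -0.31 -0.01 0;-0.03 -0.31 -0.02 0;-0.03 -0.3 -0.03 0;-0.03 -0.3 -0.03 0;-0.03 -0.3 -0.04 0;0 0 0 0"

```text
time_s: 31.13
tcp_pos: [0.5319, 0.2263, 0.2842]
ee_rot: [[0.996, -0.093, 0.001], [-0.093, -0.996, -0.001], [0.001, 0.001, -1.0]]
wrist_force: [1.3, -0.3, 4.8]
gripper_width: 0.147
gripper_force: 30.0
```

Call:
move_arm --targets "-0.03 -0.3 -0.05 0;-0.03 -0.3 -0.06 0;-0.03 -0.3 -0.07 0;-0.03 -0.29 -0.08 0;-0.03 -0.29 -0.09 0;-0.03 -0.29 -0.1 0;-0.03 -0.29 -0.11 0;-0.03 -0.28 -0.12 0;-0.03 -0.28 -0.13 0;-0.03 -0.27 -0.14 0"

```text
time_s: 31.97
tcp_pos: [0.5249, 0.1555, 0.2597]
ee_rot: [[0.996, -0.091, 0.002], [-0.091, -0.996, 0.0], [0.002, -0.0, -1.0]]
wrist_force: [6.1, -0.4, 3.2]
gripper_width: 0.146
gripper_force: 30.0
```

Call:
move_arm --targets "-0.02 -0.27 -0.14 0;-0.02 -0.27 -0.15 0;-0.02 -0.26 -0.16 0;-0.02 -0.26 -0.17 0;-0.02 -0.25 -0.18 0;0 0 0 0"

```text
time_s: 32.47
tcp_pos: [0.5216, 0.1219, 0.2385]
ee_rot: [[0.996, -0.092, -0.001], [-0.092, -0.996, -0.001], [-0.001, 0.001, -1.0]]
wrist_force: [6.2, -1.0, -1.5]
gripper_width: 0.149
gripper_force: 30.1
```

Call:
move_arm --targets "0 -0.24 -0.18 0;0 -0.24 -0.19 0;-0.01 -0.23 -0.2 0;-0.02 -0.23 -0.21 0;-0.02 -0.22 -0.21 0;-0.02 -0.21 -0.22 0;-0.02 -0.21 -0.23 0;-0.02 -0.2 -0.23 0;-0.02 -0.19 -0.24 0;-0.02 -0.18 -0.25 0"

```text
time_s: 33.3
tcp_pos: [0.5168, 0.0689, 0.1849]
ee_rot: [[0.996, -0.092, -0.003], [-0.092, -0.996, -0.001], [-0.003, 0.001, -1.0]]
wrist_force: [-4.4, 0.4, -1.0]
gripper_width: 0.144
gripper_force: 29.8
```

Call:
move_arm --targets "-0.02 -0.18 -0.25 0;-0.01 -0.17 -0.26 0;-0.01 -0.16 -0.26 0;-0.01 -0.15 -0.27 0;-0.01 -0.14 -0.27 0;0 0 0 0"

```text
time_s: 33.8
tcp_pos: [0.5148, 0.0482, 0.1513]
ee_rot: [[0.996, -0.092, -0.005], [-0.092, -0.996, -0.002], [-0.005, 0.002, -1.0]]
wrist_force: [-5.1, 0.6, -2.1]
gripper_width: 0.14
gripper_force: 29.9
```

Call:
move_arm --targets "-0.02 -0.13 -0.28 0;-0.02 -0.13 -0.28 0;-0.02 -0.12 -0.28 0;-0.02 -0.11 -0.29 0;-0.01 -0.1 -0.29 0;-0.01 -0.09 -0.29 0;-0.01 -0.08 -0.3 0;-0.01 -0.07 -0.3 0;-0.01 -0.06 -0.3 0;0 0 0 0"

```text
time_s: 34.63
tcp_pos: [0.5125, 0.0253, 0.087]
ee_rot: [[0.996, -0.091, -0.003], [-0.091, -0.996, -0.003], [-0.003, 0.003, -1.0]]
wrist_force: [-2.9, -5.3, -0.2]
gripper_width: 0.134
gripper_force: 29.8
```

Call:
move_arm --targets "0 -0.03 -0.15 0;0 -0.02 -0.15 0;0 -0.02 -0.15 0;0 -0.02 -0.15 0;0 -0.02 -0.15 0;0 -0.01 -0.15 0;0 0 0 0"

```text
time_s: 35.22
tcp_pos: [0.5121, 0.0216, 0.0649]
ee_rot: [[0.996, -0.091, -0.004], [-0.091, -0.996, -0.004], [-0.003, 0.005, -1.0]]
wrist_force: [-2.1, -9.9, -0.1]
gripper_width: 0.134
gripper_force: 29.8
```

```bash
cat > lid.py <<'E'
from h import *
q=[.52,.1349,-.0921];C,S=np.cos(q[2]),np.sin(q[2])
def bw(x,th): 
    y=.13-.245*np.cos(th); z=.061+.245*np.sin(th); return np.array([q[0]+C*x-S*y,q[1]+S*x+C*y,z])
for n in ['side','top']:
    c=capture(n); cv2.imwrite(f'pics/lid_{n}.png',c['image']); b,g,r=[c['image'][:,:,i].astype(int) for i in range(3)]
    for bm,st,ce in blobs((r>1.9*g)&(r>1.9*b)&(r>90),15): print(n,st,ce.round(1))
    for t in (.15,.1,.05,0): print(t,[proj(c,bw(x,t)).round(1).tolist() for x in (.05,-.05)])
E
python3 lid.py
```

```text
side [347 219  23  16 190] [357.4 226.5]
0.15 [[327.1, 207.8], [368.2, 231.8]]
0.1 [[327.5, 212.1], [368.3, 236.1]]
0.05 [[327.8, 216.5], [368.1, 240.5]]
0 [[327.8, 220.9], [367.8, 245.0]]
top [298 238   7  10  58] [301.2 242.4]
0.15 [[304.6, 205.4], [300.3, 247.1]]
0.1 [[305.3, 206.2], [301.1, 247.5]]
0.05 [[305.7, 207.0], [301.6, 247.8]]
0 [[305.9, 207.7], [301.9, 248.1]]
```

```bash
python3 -c "
import cv2,numpy as np
a=cv2.imread('pics/lid_side.png')[130:350,230:450]
cv2.imwrite('pics/c7.png',cv2.resize(a,(600,600),interpolation=cv2.INTER_CUBIC))"
```

```text
(no output)
```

View pics/c7.png

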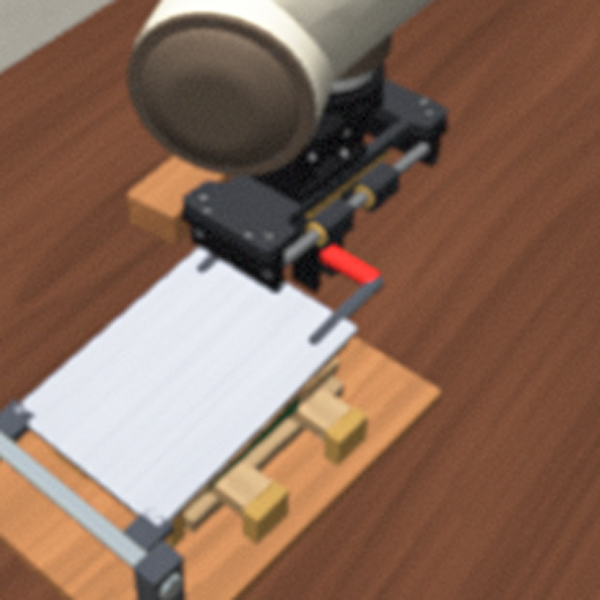

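The side view shows the lid nearly down, with its bar still held between the fingers and the near bar end at crop (375,283), which gives an angle of about 0.12 rad. I'll keep lowering gently.

Call:
move_arm --targets "0 -0.06 -0.12 0;0 -0.06 -0.12 0;0 -0.02 -0.12 0;0 0 -0.12 0;0 0 0 0"

```text
time_s: 35.73
tcp_pos: [0.5121, 0.0203, 0.0527]
ee_rot: [[0.996, -0.091, -0.003], [-0.091, -0.996, -0.001], [-0.003, 0.001, -1.0]]
wrist_force: [-5.9, -0.2, -2.1]
gripper_width: 0.131
gripper_force: 29.9
```

```bash
python3 lid.py | grep -v '^0'
```

```text
side [347 224  23  15 183] [357.6 230.9]
top [299 238   7  10  56] [301.7 242.6]
```

Call:
move_arm --targets "0.03 0 -0.1 0;0 0 -0.1 0;0 0 -0.1 0;0 0 -0.1 0;0 0 0 0"

```text
time_s: 36.25
tcp_pos: [0.512, 0.0197, 0.0427]
ee_rot: [[0.996, -0.092, -0.005], [-0.092, -0.996, -0.002], [-0.005, 0.002, -1.0]]
wrist_force: [-6.1, -2.5, -1.4]
gripper_width: 0.128
gripper_force: 29.8
```

Call:
move_arm --targets "0 0 -0.06 0;0 0 -0.06 0;0 0 0 0"

```text
time_s: 36.5
tcp_pos: [0.5121, 0.0196, 0.0399]
ee_rot: [[0.996, -0.092, -0.005], [-0.092, -0.996, -0.002], [-0.004, 0.002, -1.0]]
wrist_force: [-5.2, -3.2, -2.6]
gripper_width: 0.135
gripper_force: 29.8
```

```bash
python3 lid.py | grep -v '^0'
```

```text
side [347 228  23  15 177] [357.6 235.5]
top [299 239   7  10  56] [302.3 243.2]
```

Call:
move_arm --targets "0 0 -0.06 0;0 0 -0.06 0;0 0 0 0"

```text
time_s: 36.85
tcp_pos: [0.512, 0.0196, 0.0369]
ee_rot: [[0.996, -0.092, -0.005], [-0.092, -0.996, -0.002], [-0.004, 0.002, -1.0]]
wrist_force: [-3.8, -3.4, -1.8]
gripper_width: 0.127
gripper_force: 29.8
```

Call:
move_arm --targets "0 0 -0.06 0;0 0 -0.04 0;0 0 0 0"

```text
time_s: 37.1
tcp_pos: [0.5121, 0.0195, 0.0344]
ee_rot: [[0.996, -0.092, -0.005], [-0.092, -0.996, -0.002], [-0.004, 0.002, -1.0]]
wrist_force: [-5.5, -3.4, -1.2]
gripper_width: 0.131
gripper_force: 29.9
```

```bash
python3 lid.py | grep -v '^0'
```

```text
side [567  39   3  13  15] [568.2  44.8]
side [347 230  23  15 177] [357.5 237.5]
top [300 239   6  10  56] [302.4 243.2]
```

Call:
move_arm --targets "0 0 -0.04 0;0 0 -0.04 0;0 0 0 0"

```text
time_s: 37.45
tcp_pos: [0.512, 0.0195, 0.0326]
ee_rot: [[0.996, -0.092, -0.005], [-0.092, -0.996, -0.002], [-0.004, 0.003, -1.0]]
wrist_force: [-6.2, -3.7, -0.5]
gripper_width: 0.133
gripper_force: 29.9
```

Call:
move_arm --targets "0 0 -0.04 0;0 0 -0.04 0;0 0 0 0"

```text
time_s: 37.7
tcp_pos: [0.5121, 0.0195, 0.0325]
ee_rot: [[0.996, -0.091, -0.004], [-0.091, -0.996, -0.003], [-0.004, 0.003, -1.0]]
wrist_force: [-10.2, -2.6, 12.3]
gripper_width: 0.135
gripper_force: 29.6
```

Call:
move_arm --targets "0 0 0.03 0;0 0 0 0"

```text
time_s: 37.87
tcp_pos: [0.5121, 0.0195, 0.0325]
ee_rot: [[0.996, -0.091, -0.004], [-0.091, -0.996, -0.002], [-0.004, 0.003, -1.0]]
wrist_force: [-8.3, -3.1, 7.1]
gripper_width: 0.131
gripper_force: 29.8
```

Call:
move_arm --targets "0 0 0 0;0 0 0 0;0 0 0 0;0 0 0 0" --gripper 40

```text
time_s: 38.2
tcp_pos: [0.5161, 0.0215, 0.0326]
ee_rot: [[0.996, -0.09, 0.004], [-0.09, -0.996, 0.001], [0.004, -0.001, -1.0]]
wrist_force: [0.0, -0.6, 0.3]
gripper_width: 0.347
gripper_force: 0.0
```

```bash
python3 lid.py | grep -v '^0'
```

```text
side [346 230  24  16 186] [356.8 237.7]
top [300 238   6  11  62] [302.4 242.7]
```

Call:
move_arm --targets "0 0 0.2 0;0 0 0.4 0;0 0 0.6 0;0 0 0.6 0;0 0 0.6 0;0 -0.5 0.6 0;0 -0.9 0.6 0;0 -0.9 0.4 0;0 -0.9 0 0;0 -0.9 0 0"

```text
time_s: 39.13
tcp_pos: [0.5149, -0.0824, 0.134]
ee_rot: [[0.996, -0.09, 0.004], [-0.09, -0.996, 0.0], [0.004, -0.001, -1.0]]
wrist_force: [0.4, -0.3, -0.1]
gripper_width: 0.46
gripper_force: 0.0
```

```bash
python3 lid.py
```

```text
side [326 217  44  29 397] [346.3 231.3]
0.15 [[327.1, 207.8], [368.2, 231.8]]
0.1 [[327.5, 212.1], [368.3, 236.1]]
0.05 [[327.8, 216.5], [368.1, 240.5]]
0 [[327.8, 220.9], [367.8, 245.0]]
top [300 237   6  12  57] [302.6 243. ]
0.15 [[304.6, 205.4], [300.3, 247.1]]
0.1 [[305.3, 206.2], [301.1, 247.5]]
0.05 [[305.7, 207.0], [301.6, 247.8]]
0 [[305.9, 207.7], [301.9, 248.1]]
```

```bash
python3 -c "
from station import *
print(finish_job())"
```

```text
the job is handed in; nothing more can be done
None
```

I handed the job in at about 39 s: before the lid came down, camera checks showed both red and both green sticks in place and touching their stop blocks. The lid was lowered held by its bar and measured about 0.01 rad from level after release. The sticks couldn't be checked again under the lid, and no verdict came back.

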